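Up-end a spar blank and stow it in its own hole

ROBOT

A 7-joint arm with a two-finger parallel gripper is mounted at the origin on the work surface. World frame = base frame: x ahead of the robot, y to its left, z up, the work surface at z = 0. Lengths are in m, angles in rad, forces in N, time in s.
With the tool pointing down it reaches from about 0.4 to 0.85 m from the base axis. Payload 10.4 kg.
Tool frame: the origin (TCP) lies on the mounting face of the last link; the fingertips stand r.tips_ahead ahead of it and the grasp point (between the pads) lies 164 mm ahead of it (r.tips_ahead is the distance from the TCP to the fingertips, in m); z points along the fingers, y is the line along which they close (so a half turn about z gives the same grasp; the last joint's range is limited). The gripper opens to 87 mm and grips with 3 to 60 N. Pads are 19 mm wide; open, the fingers measure 117 mm over their backs; the gripper's body (75 mm by 190 mm) begins 51 mm behind the grasp point.
Start: joints at [-1.157, 0.332, -0.065, 1.46, 0.022, 1.35, -0.088], TCP at [0.264, 0.566, 0.405] pointing down, gripper open.
Joint ranges: [-2.6, 2.6], [-0.5, 2.12], [-1.47, 1.34], [0.16, 2.42], [-1.27, 4.41], [0.06, 2.06], [-2.6, 2.6]. Speed limits (rad/s): [2.22, 2.22, 2.79, 2.79, 3.14, 3.14, 3.14].

INTERFACE

Orientations are given as a unit quaternion [x, y, z, w].
In Python, from bench import telemetry, imaging, job, r gives the robot as it stands.
- The arm moves only by the tool move_arm, never from a script. Its argument "steps" is a list of rows, each an object of numbers: "dx", "dy", "dz": the shift along the tool's x, y, z in cm; "spin": the turn about the tool's z in rad. In form: [{"dx": .., "dy": .., "dz": .., "spin": ..}, ...]. A call has 1 to 12 rows; each row shifts and turns the commanded pose from where the row before left it, along the tool's axes as they then stand; what a row does not reach is not made up. A row lasts 1/10 s, in which the tool goes at most 50 mm and 8.59 degrees, less where a joint would pass 70% of its speed; a pose out of reach is approached as far as the arm can. A call with a gripper value outside its range is refused whole. "claw" is the finger opening in cm, from 0 to 8.7, set as the call begins (left out, the last holds). The fingers move at their own pace and stop on an object; "squeeze" is the grip in N (left out, the last holds). Time passes only in rows, so rows that do not move let the fingers close. It gives the time, the measured TCP pose, the force, the opening and the grip force at its end, in the units of the state.
- telemetry.read_state(): the state, without advancing time (a new reading comes with each control period).
- imaging.camera(name): name is "side" or "top"; returns a dict with "img" (400x640x3 uint8, red, green, blue), "camera_matrix" (3x3 intrinsics, pixels), "R" (3x3) and "t" (3): a world point X has camera coordinates R X + t. Camera axes: x right, y down, z forward; pixel columns grow to the right and rows downward; lengths in m; the calibration is good to about 2 mm. A picture is of the moment at which its call begins. There is no depth.
- job.close_job(): hands the job in; it is judged then, once.
The state is a dict: "time": time; "joint_positions": joint angles; "joint_vel": joint speeds; "joint_torque": joint torques, N m; "ee_pos": TCP position; "eef_rot": TCP orientation; "ft_force": force on the tool from outside, world axes, zero at the start; "torque": the same for the moment, N m; "width": finger opening in m; "grip_force": force on a finger pad.
Only numpy, scipy, OpenCV 4.12 (cv2) and the standard library are available. Lean on these libraries where they do the work, as an engineer would, in place of code of your own. Each camera call takes 0.05 s, during which the arm holds its last target. There are 200 camera calls.

TASK

One of the three square-headed spar blanks has been left lying on the open bench outside the stock pen: lay it in the level trough of the tipping cradle with its head beyond the trough's open end, let go, and push the paddle down past its centre so that the rocker snaps over and stands the blank up. Then take the blank again by its upturned head and drop it, round end first, all the way into the one hole of the graded block that fits its thickness, and leave the rocker tipped over. Leave the two blanks in the pen and the other things on the bench where they are.

Things in the scene. Friction and masses are not known exactly. Their poses are not given: they have to be found in the camera images.
- spar18 (a point): Centre of the thinnest of 3 pale wooden spar blanks, 140 mm long: round shank 18 mm thick, 100 mm long, and at the +x end a square head 18 x 18 x 40 mm on the same centre line (30 to 70 mm from this point). The -x tip tapers 3 mm over 6 mm. x runs along the blank to the head. 27 g. Two blanks lie in the pen; the third (varies) lies loose on the open bench: stow that one.
- spar24 (a point): Centre of the middle one of 3 pale wooden spar blanks, 140 mm long: round shank 24 mm thick, 100 mm long, and at the +x end a square head 24 x 24 x 40 mm on the same centre line (30 to 70 mm from this point). The -x tip tapers 3 mm over 6 mm. x runs along the blank to the head. 48 g. Two blanks lie in the pen; the third (varies) lies loose on the open bench: stow that one.
- spar30 (a point): Centre of the thickest of 3 pale wooden spar blanks, 140 mm long: round shank 30 mm thick, 100 mm long, and at the +x end a square head 30 x 30 x 40 mm on the same centre line (30 to 70 mm from this point). The -x tip tapers 3 mm over 6 mm. x runs along the blank to the head. 75 g. Two blanks lie in the pen; the third (varies) lies loose on the open bench: stow that one.
- block: Fixed dark wooden stowing block, 62 x 212 x 60 mm, five holes in a row along y in order of size, smallest towards +y, each going straight down to the bench (60 mm deep) with a 3 mm countersink. Origin: centre of its underside.
- block_hole0 (a point): Centre of the mouth of hole 1 (smallest), 14 mm in diameter, made for no blank here, in the top face of the dark wooden block. z points up.
- block_hole1 (a point): Centre of the mouth of hole 2, 20 mm in diameter, made for the 18 mm blank, in the top face of the dark wooden block. z points up.
- block_hole2 (a point): Centre of the mouth of hole 3 (middle), 26 mm in diameter, made for the 24 mm blank, in the top face of the dark wooden block. z points up.
- block_hole3 (a point): Centre of the mouth of hole 4, 32 mm in diameter, made for the 30 mm blank, in the top face of the dark wooden block. z points up.
- block_hole4 (a point): Centre of the mouth of hole 5 (largest), 38 mm in diameter, made for no blank here, in the top face of the dark wooden block. z points up.
- pen_centre (a point): Middle, at bench height, of the stock pen: a fixed rectangular frame of battens 12 mm high and 12 mm wide on the bench, 212 mm along x by 188 mm along y inside.
- cradle: Fixed wooden stand of the tipping cradle, 85 mm wide; origin on the bench under the hinge, x level along the trough. The rocker's hinge is 100 mm up. Two round iron weights on the rocker swing outside the stand, 36 to 53 mm to either side of the middle; with the trough level they stand over the 55 mm next to the hinge, up to 66 mm above it.
- trough (a point): Bottom of the rocker's 90-degree V trough, at its foot stop. x runs along the trough from the foot, y along the hinge, z square out of the V; they turn with the rocker. V 90 mm long, faces 26 mm wide: a blank of thickness d lies with its centre line 0.71 d above this line, tip to the foot stop, head clear beyond the open end. The hinge is 12 mm behind (-x) and 8 mm below (-z).
- paddle (a point): Middle of the top face of the rocker's press paddle, a wooden plate 60 mm (along the arm) x 42 x 8 mm, 105 mm from the hinge on the side away from the trough. Its arm slopes up outwards by 28 degrees at joint 0 and swings down as the joint grows, to 41 degrees below level. Pressed down with about 2 to 5 N. Axes as trough.
- rocker (a joint): Rocker angle, rad. 0: trough level, held so by the weights, ready to load. 1.2: over against its stop, trough and blank 69 degrees steep, head up, the blank leaning back in the V. The weights pass their centre between 0.6 and 0.9; from 0.95 on it goes over by itself in about a second, damped, and stays.
- hone: Grey stone hone, 50 x 150 x 25 mm. Origin: centre of its underside. A bystander, not to be disturbed.
- funnel: Copper funnel, mouth down, 90 mm across, 100 mm high. Origin: centre of its underside. A bystander, not to be disturbed.
- can_lid: Red tin oil can lid, 84 mm across, 14 mm high. Origin: centre of its underside. A bystander, not to be disturbed.
- lifeboat: Cedar model lifeboat, about 220 mm long, 65 mm wide, 40 mm high. Origin: centre of its underside. A bystander, not to be disturbed.
Things that resemble listed ones, but are neither listed nor needed, are in the scene too. What is shaped like the part that bears spar18 but orange, pink or turquoise is not meant.

How it is judged:
By the outcome, as a careful person would: the job done as asked, in the order asked, and still so for the second after the job is handed in, with the robot touching nothing.
It also fails if it takes over 67 s, if anything falls off the work surface, if the arm or the gripper's body presses on something with over 40 N, if the wrist force passes 120 N, or if a joint passes its speed limit or range.

## Working session

There is one attempt and no reset: what is moved stays moved. The work goes in short steps, Python scripts to look and compute and a tool call to move; the robot and the scene stay as the last step left them, time stands still between calls to the robot, and variables do not carry over. Pictures are saved under pics/ and viewed, at most 10 in all, crops included, and the job is handed in when it is done.

Besides the shell and the picture viewer there is one more tool, called after "Call:" as name([rows], argument=value, ...), one row to a line, values as JSON. move_arm: Moves the arm, as the interface text tells. Its arguments: {"type":"object","properties":{"steps":{"type":"array","items":{"type":"object","properties":{"dx":{"type":"number"},"dy":{"type":"number"},"dz":{"type":"number"},"spin":{"type":"number"}}}},"claw":{"type":"number"},"squeeze":{"type":"number"}},"required":["steps"]}

```bash
mkdir -p pics; python3 - <<'E'
from bench import telemetry, imaging, job, r
import cv2,pickle
for n in("top","side"):
    c=imaging.camera(n); pickle.dump(c,open(f"{n}0.pkl","wb"))
    cv2.imwrite(f"pics/{n}0.png",c["img"][:,:,::-1]); print(n,c["camera_matrix"],c["R"],c["t"])
print(r.tips_ahead,telemetry.read_state())
E
```

```text
top [[394.79116032   0.         312.75555457]
 [  0.         394.79116032 190.03984222]
 [  0.           0.           1.        ]] [[-1.63752427e-02 -9.99864576e-01 -1.63767452e-03]
 [-9.90042702e-01  1.64433692e-02 -1.39803659e-01]
 [ 1.39811655e-01 -6.67951129e-04 -9.90177891e-01]] [0.13424936 0.51160792 1.12663261]
side [[505.87496391   0.         311.77505293]
 [  0.         505.87496391 205.55588327]
 [  0.           0.           1.        ]] [[ 0.92938117 -0.36870751 -0.01747643]
 [-0.19599265 -0.45280014 -0.86980396]
 [ 0.31278992  0.81180466 -0.49308788]] [-0.42007892  0.28346394  1.401144  ]
0.1822 {'time': 0.1, 'joint_positions': array([-1.15661725,  0.33279284, -0.06469912,  1.46087855,  0.02159991,
        1.34989664, -0.08846861]), 'joint_vel': array([-9.04503748e-04, -2.08263988e-03,  4.53087088e-04, -1.30294954e-03,
        3.38600844e-04, -3.69994429e-04, -7.83596532e-05]), 'joint_torque': array([ 1.78875784e-03, -6.24541998e+01,  2.47969909e-02, -3.90720248e+01,
       -6.13710377e-02,  3.65045713e-02,  7.03322166e-05]), 'ee_pos': array([0.264332  , 0.56621581, 0.4040331 ]), 'eef_rot': array([ 2.16633149e-01,  9.76252871e-01, -6.30517842e-04, -1.09639239e-04]), 'ft_force': array([ 0.45540814, -0.33829184, -0.58852505]), 'torque': array([ 0.00293717, -0.03916831, -0.02161919]), 'grip_force': 0.0, 'width': 0.0868899442687246}
```

View pics/top0.png

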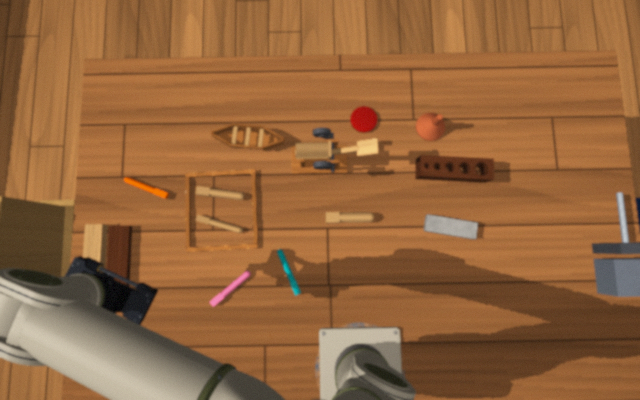

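View pics/side0.png

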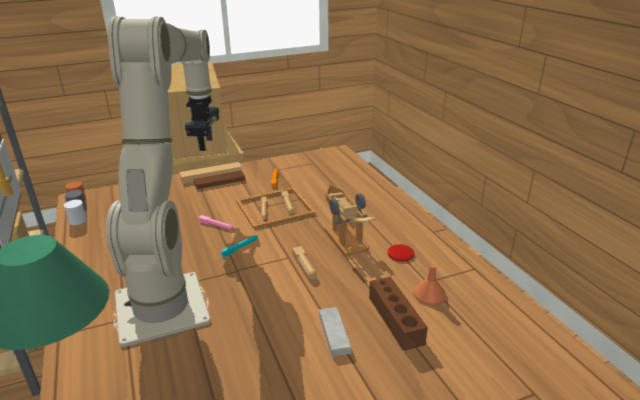

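The top view shows the pale loose blank at (350,217), with pen blanks at (220,193) and (220,223). The orange (145,187), pink (230,288) and turquoise (288,272) bars are decoys. The cradle is at (325,150), its paddle at (362,147), and the block is at (455,168). I'll confirm in an enlarged crop.

```bash
cat > h.py <<'E'
import numpy as np,cv2
def crop(c,x0,y0,w,h,s,fn=None):
    im=cv2.resize(c["img"][y0:y0+h,x0:x0+w,::-1],None,fx=s,fy=s,interpolation=cv2.INTER_CUBIC)
    if s>=4:
        for k in range((x0+9)//10*10,x0+w,10): cv2.putText(im,str(k),(int((k-x0+.5)*s),8),0,.3,(255,255,255)); im[10:14,int((k-x0+.5)*s)]=255
        for k in range((y0+9)//10*10,y0+h,10): cv2.putText(im,str(k),(0,int((k-y0+.5)*s)),0,.3,(255,255,255)); im[int((k-y0+.5)*s),22:26]=255
    if fn: cv2.imwrite(fn,im)
    return im
def ray(c,u,v,z):
    d=c["R"].T@np.linalg.solve(c["camera_matrix"],[u,v,1.]); o=-c["R"].T@c["t"]
    return o+d*(z-o[2])/d[2]
def proj(c,X):
    p=c["camera_matrix"]@(c["R"]@np.asarray(X)+c["t"]); return p[:2]/p[2]
def tri(c1,p1,c2,p2):
    P=[c["camera_matrix"]@np.c_[c["R"],c["t"]] for c in(c1,c2)]
    X=cv2.triangulatePoints(*P,np.float64(p1).reshape(2,1),np.float64(p2).reshape(2,1)); return (X[:3]/X[3]).ravel()
E
python3 - <<'E'
import pickle; from h import *
t=pickle.load(open("top0.pkl","rb"));s=pickle.load(open("side0.pkl","rb"))
a=crop(t,285,115,105,115,5); b=crop(s,285,175,105,115,5)[:, :275]
b=crop(t,408,145,92,45,3)
cv2.imwrite("pics/c1.png",np.hstack([a,np.vstack([b,np.zeros((575-b.shape[0],b.shape[1],3),np.uint8)])])) if 0 else None
crop(t,285,115,150,115,5,"pics/c1.png")
x=crop(s,285,175,100,115,5); y=crop(s,360,270,75,80,4)
m=np.zeros((575,800,3),np.uint8); m[:,:500]=x; m[:320,500:]=y; z=crop(t,410,148,75,45,4); m[330:510,500:]=z
cv2.imwrite("pics/c2.png",m)
E
```

```text
(no output)
```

View pics/c1.png

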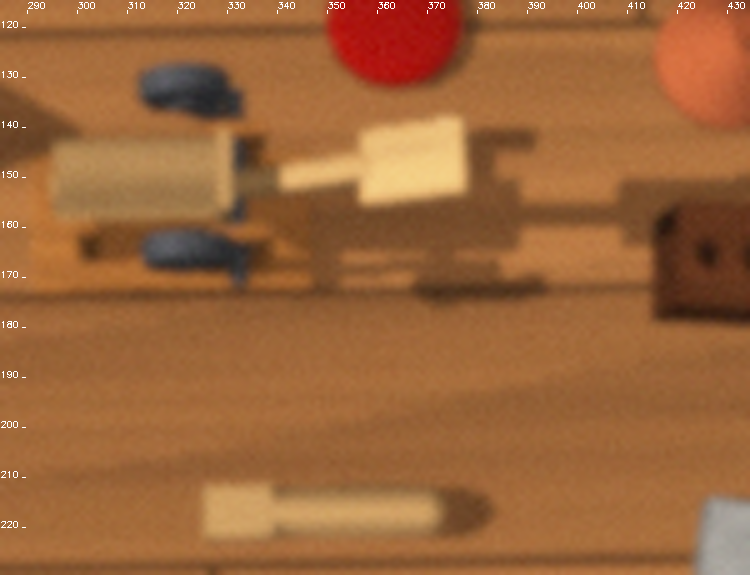

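View pics/c2.png

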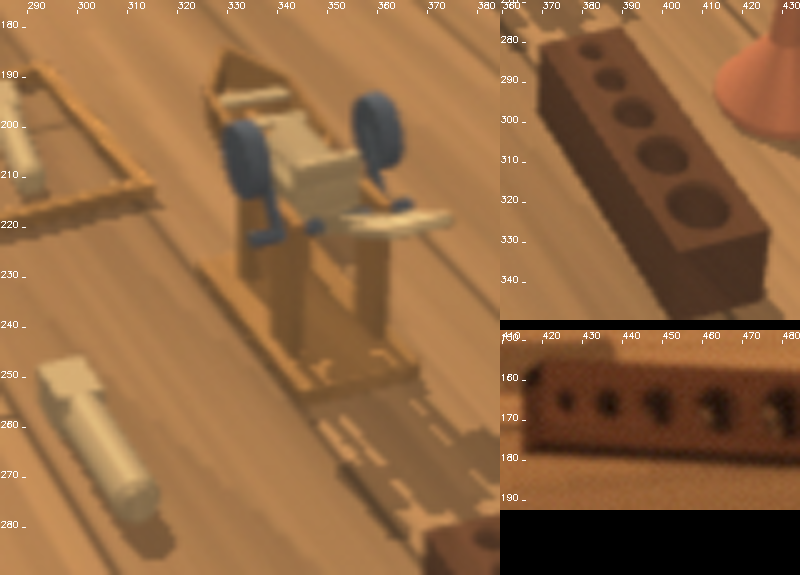

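```bash
python3 - <<'E'
import pickle; from h import *
t=pickle.load(open("top0.pkl","rb"));s=pickle.load(open("side0.pkl","rb"))
def P(n,c,u,v,z): print(n,ray(c,u,v,z).round(4))
o=lambda x:x/5+285-.5
q=lambda y:y/5+115-.5
for n,x,y in[("headTL",203,483),("headBL",203,539),("headTR",275,483),("headBR",275,539),("tipT",445,490),("tipB",445,532)]: P(n,t,o(x),q(y),.02)
# cradle: trough open end / foot ends at rim height ~.125
for n,x,y,z in[("openT",52,142,.126),("openB",50,219,.126),("footT",217,135,.126),("footB",217,222,.126),("stopTR",235,125,.13),("stopBR",235,220,.13),("padTL",358,132,.149),("padBL",360,206,.135),("padTR",463,117,.163),("padBR",467,192,.163),("baseR",312,290,0.01)]: P(n,t,o(x),q(y),z)
# block holes, top crop in c2 (x-500)/4+410, (y-330)/4+148
for i,(x,y) in enumerate([(567,401),(609,402),(659,406),(716,410),(783,411)]): P(f"top h{i}",t,(x-500)/4+410-.5,(y-330)/4+148-.5,.06)
for i,(x,y) in enumerate([(592,50),(610,78),(634,112),(663,155),(698,206)]): P(f"side h{i}",s,(x-500)/4+360-.5,y/4+270-.5,.06)
# side blk corners top
for x,y in[(541,46),(617,27),(770,230),(680,250)]: P("blkcorner",s,(x-500)/4+360-.5,y/4+270-.5,.06)
# saw blank side: head far corner, tip
for n,x,y,z in[("headL",38,368,.024),("headfar",82,355,.024),("headR",102,380,.024),("headnear",75,403,.024),("tipC",140,500,.012)]: P(n,s,x/5+284.5,y/5+174.5,z)
# widths of pen blanks via mask
hsv=cv2.cvtColor(t["img"],cv2.COLOR_RGB2HSV)
m=cv2.inRange(hsv,(10,40,165),(28,140,255))
n,l,st,ce=cv2.connectedComponentsWithStats(m)
for k in range(1,n):
    if st[k,4]>60:
        pts=np.argwhere(l==k)[:,::-1].astype(np.float32); print(st[k],cv2.minAreaRect(pts))
E
```

```text
headTL [0.4524 0.0902 0.02  ]
headBL [0.4193 0.0909 0.02  ]
headTR [0.4517 0.0476 0.02  ]
headBR [0.4186 0.0484 0.02  ]
tipT [ 0.4459 -0.053   0.02  ]
tipB [ 0.421 -0.052  0.02 ]
openT [0.6333 0.173  0.126 ]
openB [0.5899 0.1745 0.126 ]
footT [0.6358 0.0818 0.126 ]
footB [0.5867 0.0829 0.126 ]
stopTR [0.6402 0.0719 0.13  ]
stopBR [0.5868 0.0732 0.13  ]
padTL [0.63   0.0065 0.149 ]
padBL [0.5923 0.0051 0.135 ]
padTR [ 0.6335 -0.0482  0.163 ]
padBR [ 0.5925 -0.0487  0.163 ]
baseR [0.5694 0.0214 0.01  ]
top h0 [ 0.5777 -0.2054  0.06  ]
top h1 [ 0.5764 -0.2359  0.06  ]
top h2 [ 0.5729 -0.272   0.06  ]
top h3 [ 0.5692 -0.3132  0.06  ]
top h4 [ 0.5677 -0.3617  0.06  ]
side h0 [ 0.581  -0.2039  0.06  ]
side h1 [ 0.5776 -0.2352  0.06  ]
side h2 [ 0.575  -0.2722  0.06  ]
side h3 [ 0.5711 -0.3163  0.06  ]
side h4 [ 0.567  -0.3657  0.06  ]
blkcorner [ 0.5509 -0.1864  0.06  ]
blkcorner [ 0.6093 -0.188   0.06  ]
blkcorner [ 0.5962 -0.4008  0.06  ]
blkcorner [ 0.537  -0.3947  0.06  ]
headL [0.4245 0.0986 0.024 ]
headfar [0.4553 0.1014 0.024 ]
headR [0.4571 0.0702 0.024 ]
headnear [0.4327 0.0535 0.
[... 381 characters left out ...]
, 46.0), 90.0)
[196 216  44  16 199] ((217.6926727294922, 223.35781860351562), (45.20940017700195, 5.651175498962402), 16.699243545532227)
[ 83 224  19  37 581] ((92.14917755126953, 241.66575622558594), (17.396974563598633, 36.10791778564453), 3.012787342071533)
[  0 291  19  41 294] ((9.0, 311.0), (40.0, 18.0), 90.0)
[   7  300  190  100 4725] ((98.92141723632812, 367.04217529296875), (198.25621032714844, 51.538673400878906), 30.160058975219727)
[ 316  328   84   72 1922] ((357.65679931640625, 363.43585205078125), (70.14710998535156, 83.63626098632812), 88.99491119384766)
[  0 355  19   9  77] ((8.82352352142334, 358.7059020996094), (18.91777801513672, 5.820854663848877), 14.03624439239502)
```

The loose blank is the 30 mm one: its mask is 10 px wide, against 8.2 and 5.7 px for the two in the pen. It goes in hole 4, at about (0.570, -0.315). Estimated positions:
- **Blank:** head centre about (0.436, 0.069), head towards +y.
- **Trough:** lies along +y at x=0.6115, foot at y≈0.083.

I'll spin the tool first, then travel.

Call:
move_arm([
  {"spin":0.142},
  {"spin":0.142},
  {"spin":0.142},
  {"spin":0.142},
  {"spin":0.142},
  {"spin":0.142},
  {"spin":0.142},
  {"spin":0.142},
  {},
  {},
], claw=8.7)

```text
$.steps[0]: bad value
```

Call:
move_arm([
  {"dx":-4.2,"dy":1.4},
  {"dx":-4.2,"dy":1.4},
  {"dx":-4.2,"dy":1.4},
  {"dx":-4.2,"dy":1.4},
  {"dx":-4.2,"dy":1.4},
  {"dx":-4.2,"dy":1.4},
  {"dx":-4.2,"dy":1.5,"dz":2},
  {"dx":-4.2,"dy":1.5,"dz":2},
  {"dx":-4.2,"dy":1.5,"dz":2},
  {"dx":-4.0,"dy":1.4,"dz":2},
  {"dx":-4.0,"dy":1.4,"dz":2},
  {"dx":-4.0,"dy":1.3},
])

```text
$.steps[0]: bad value
```

Call:
move_arm([
  {},
  {},
  {},
])

```text
$.steps[0]: bad value
```

Call:
move_arm([
  {"dx":0,"dy":0,"dz":0,"spin":0.142},
  {"dx":0,"dy":0,"dz":0,"spin":0.142},
  {"dx":0,"dy":0,"dz":0,"spin":0.142},
  {"dx":0,"dy":0,"dz":0,"spin":0.142},
  {"dx":0,"dy":0,"dz":0,"spin":0.142},
  {"dx":0,"dy":0,"dz":0,"spin":0.142},
  {"dx":0,"dy":0,"dz":0,"spin":0.142},
  {"dx":0,"dy":0,"dz":0,"spin":0.142},
  {"dx":0,"dy":0,"dz":0,"spin":0},
], claw=8.7)

```text
time: 1.0
ee_pos: [0.2643, 0.5663, 0.4043]
eef_rot: [0.709, 0.706, -0.0, 0.0]
ft_force: [0.9, -0.4, 0.2]
width: 0.0872
grip_force: 0.0
```

Call:
move_arm([
  {"dx":-4.2,"dy":1.4,"dz":0,"spin":0},
  {"dx":-4.2,"dy":1.4,"dz":0,"spin":0},
  {"dx":-4.2,"dy":1.4,"dz":0,"spin":0},
  {"dx":-4.2,"dy":1.4,"dz":0,"spin":0},
  {"dx":-4.2,"dy":1.4,"dz":0,"spin":0},
  {"dx":-4.2,"dy":1.4,"dz":0,"spin":0},
  {"dx":-4.2,"dy":1.5,"dz":2,"spin":0},
  {"dx":-4.2,"dy":1.5,"dz":2,"spin":0},
  {"dx":-4.2,"dy":1.5,"dz":2,"spin":0},
  {"dx":-4.0,"dy":1.4,"dz":2,"spin":0},
  {"dx":-4.0,"dy":1.4,"dz":2,"spin":0},
  {"dx":-4.0,"dy":1.4,"dz":0,"spin":0},
])

```text
time: 2.2
ee_pos: [0.4336, 0.0661, 0.3026]
eef_rot: [0.706, 0.708, -0.002, -0.001]
ft_force: [1.0, 0.5, -0.3]
width: 0.0871
grip_force: 0.0
```

Call:
move_arm([
  {"dx":0,"dy":0,"dz":0,"spin":0},
  {"dx":0,"dy":0,"dz":0,"spin":0},
  {"dx":0,"dy":0,"dz":0,"spin":0},
])

```text
time: 2.5
ee_pos: [0.4342, 0.0689, 0.3048]
eef_rot: [0.707, 0.708, 0.0, -0.0]
ft_force: [0.5, 0.1, -0.4]
width: 0.0875
grip_force: 0.0
```

```bash
python3 - <<'E'
from bench import telemetry, imaging
from h import *; import pickle
t=imaging.camera("top"); s=imaging.camera("side"); pickle.dump((t,s),open("p1.pkl","wb"))
st=telemetry.read_state(); print(st["ee_pos"],st["eef_rot"],st["time"])
p=st["ee_pos"]; g=p-[0,0,.182]
u=proj(s,g); print("tips side px",u,"blank head centre px",proj(s,[.4355,.069,.03]))
m=np.zeros((560,800,3),np.uint8); m[:,:500]=crop(s,260,190,100,112,5); x=crop(t,300,190,60,70,5); m[:350,500:]=x
cv2.imwrite("pics/p1.png",m)
E
```

```text
[0.4341677  0.069115   0.30481232] [ 7.06645150e-01  7.07568098e-01  1.20768345e-04 -6.23649982e-05] 2.6
tips side px [297.18432033 225.44507887] blank head centre px [298.54049039 250.66773649]
```

View pics/p1.png

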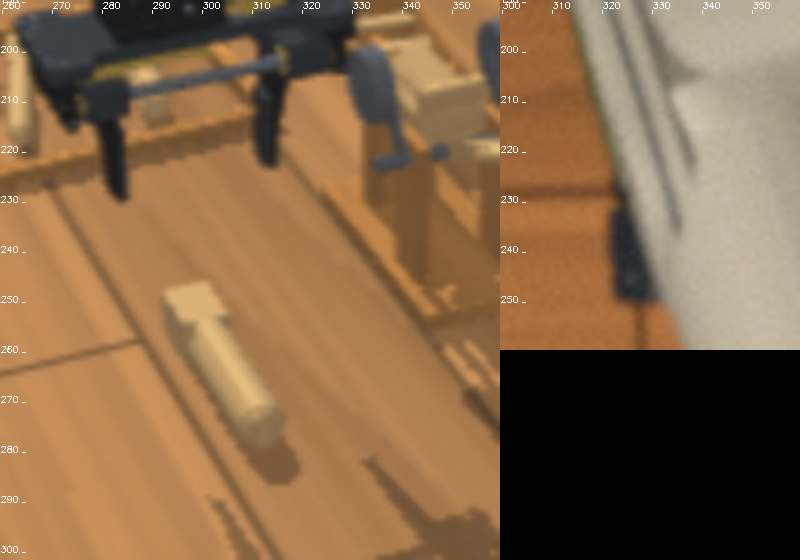

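The view shows the open gripper straddling the head: tips midway at about (297,225), head top at about (298,250), as computed. Next I'll descend and grip.

Call:
move_arm([
  {"dx":0,"dy":0,"dz":2.5,"spin":0},
  {"dx":0,"dy":0,"dz":3,"spin":0},
  {"dx":0,"dy":0,"dz":3,"spin":0},
  {"dx":0,"dy":0,"dz":2,"spin":0},
  {"dx":0,"dy":0,"dz":1.1,"spin":0},
  {"dx":0,"dy":0,"dz":0,"spin":0},
  {"dx":0,"dy":0,"dz":0,"spin":0},
])

```text
time: 3.3
ee_pos: [0.4347, 0.0684, 0.1894]
eef_rot: [0.708, 0.707, 0.0, 0.0]
ft_force: [0.1, -0.3, 0.3]
width: 0.0872
grip_force: 0.0
```

Call:
move_arm([
  {"dx":0,"dy":0,"dz":0,"spin":0},
  {"dx":0,"dy":0,"dz":0,"spin":0},
  {"dx":0,"dy":0,"dz":0,"spin":0},
  {"dx":0,"dy":0,"dz":0,"spin":0},
  {"dx":0,"dy":0,"dz":0,"spin":0},
  {"dx":0,"dy":0,"dz":0,"spin":0},
  {"dx":0,"dy":0,"dz":0,"spin":0},
  {"dx":0,"dy":0,"dz":0,"spin":0},
], claw=1, squeeze=40)

```text
time: 4.1
ee_pos: [0.4344, 0.068, 0.1887]
eef_rot: [0.708, 0.706, -0.0, -0.0]
ft_force: [-0.6, -0.8, 0.1]
width: 0.0309
grip_force: 0.2
```

Call:
move_arm([
  {"dx":0,"dy":0,"dz":0,"spin":0},
  {"dx":0,"dy":0,"dz":0,"spin":0},
  {"dx":0,"dy":0,"dz":-1,"spin":0},
  {"dx":0,"dy":0,"dz":-2,"spin":0},
  {"dx":0,"dy":0,"dz":-3,"spin":0},
  {"dx":0,"dy":0,"dz":-3,"spin":0},
  {"dx":0,"dy":0,"dz":-4,"spin":0},
  {"dx":0,"dy":0,"dz":-4,"spin":0},
  {"dx":0,"dy":0,"dz":-2,"spin":0},
  {"dx":0,"dy":0,"dz":-1,"spin":0},
])

```text
time: 5.1
ee_pos: [0.4346, 0.0677, 0.3913]
eef_rot: [0.708, 0.706, 0.002, 0.0]
ft_force: [0.6, 0.2, -1.5]
width: 0.0294
grip_force: 39.9
```

Call:
move_arm([
  {"dx":1,"dy":1,"dz":0,"spin":0},
  {"dx":2,"dy":2.2,"dz":0,"spin":0},
  {"dx":2,"dy":3,"dz":0,"spin":0},
  {"dx":2,"dy":3,"dz":0,"spin":0},
  {"dx":2,"dy":3,"dz":0,"spin":0},
  {"dx":2,"dy":2.5,"dz":0,"spin":0},
  {"dx":1.8,"dy":2,"dz":0,"spin":0},
  {"dx":1,"dy":1,"dz":0,"spin":0},
  {"dx":0,"dy":0,"dz":0,"spin":0},
  {"dx":0,"dy":0,"dz":0,"spin":0},
  {"dx":0,"dy":0,"dz":0,"spin":0},
])

```text
time: 6.2
ee_pos: [0.6113, 0.2046, 0.3887]
eef_rot: [0.708, 0.706, -0.0, -0.0]
ft_force: [0.2, 0.3, -1.0]
width: 0.0296
grip_force: 39.9
```

```bash
python3 - <<'E'
from bench import telemetry, imaging
from h import *; import pickle
t=imaging.camera("top"); s=imaging.camera("side"); pickle.dump((t,s),open("p2.pkl","wb"))
st=telemetry.read_state(); print(st["ee_pos"],st["eef_rot"],st["time"],st["width"],st["grip_force"])
p=st["ee_pos"]; g=p-[0,0,.174]
print("expected tip bottom-centre px", proj(s,g+[0,-.12,0]),proj(t,g+[0,-.12,0]))
m=np.zeros((575,800,3),np.uint8); m[:,:500]=crop(s,285,145,100,115,5); m[:300,500:]=crop(t,290,120,60,60,5)
cv2.imwrite("pics/p2.png",m)
E
```

```text
[0.61129469 0.20483638 0.38902264] [ 7.08108824e-01  7.06103298e-01  1.22788598e-04 -1.04531671e-04] 6.3 0.029804690943478984 39.92143688723445
expected tip bottom-centre px [348.53474084 185.45784565] [328.19038414 141.72838771]
```

View pics/p2.png

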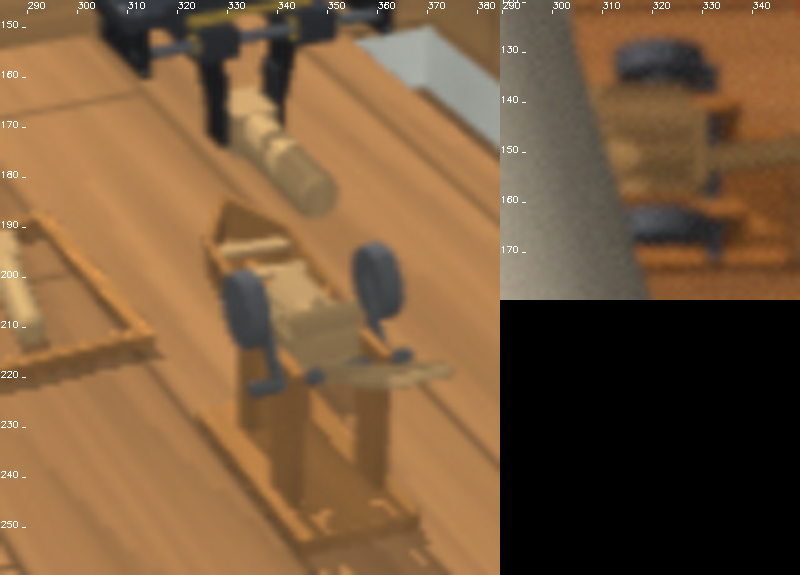

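```bash
python3 - <<'E'
from h import *; import pickle
t,s=pickle.load(open("p2.pkl","rb"))
for X in([.5855,.073,.13],[.6375,.073,.13],[.5855,.073,.108],[.612,.07,.1]): 
    u=proj(s,X); print(X,u, (u-[285,145]+.5)*5)
# top-view foot stop corners with side corners
T=pickle.load(open("top0.pkl","rb"))
print(tri(T,(331.5,139.5),s,(356.6,208)),tri(T,(331.5,158.7),s,(342.5,211)))
for n,u,v in[("outer A",341.5,138.2),("outer B",341.5,158)]: pass
E
```

```text
[0.5855, 0.073, 0.13] [342.16585725 212.78838556] [288.32928623 341.44192778]
[0.6375, 0.073, 0.13] [357.1770795  209.48369462] [363.38539749 324.9184731 ]
[0.5855, 0.073, 0.108] [342.08085525 218.82615399] [287.90427623 371.63076997]
[0.612, 0.07, 0.1] [350.07562094 219.73225115] [327.87810471 376.16125577]
[0.63655355 0.07286398 0.13607942] [0.58591606 0.07315408 0.13609179]
```

Call:
move_arm([
  {"dx":0.2,"dy":0,"dz":2,"spin":0},
  {"dx":0,"dy":0,"dz":3,"spin":0},
  {"dx":0,"dy":0,"dz":2,"spin":0},
  {"dx":0,"dy":0,"dz":1,"spin":0},
  {"dx":0,"dy":0,"dz":0.3,"spin":0},
  {"dx":0,"dy":0,"dz":0,"spin":0},
  {"dx":0,"dy":0,"dz":0,"spin":0},
])

```text
time: 7.0
ee_pos: [0.612, 0.2076, 0.3071]
eef_rot: [0.708, 0.706, 0.001, 0.0]
ft_force: [-0.4, -0.4, -1.6]
width: 0.0299
grip_force: 39.9
```

Call:
move_arm([
  {"dx":0,"dy":0,"dz":0.2,"spin":0},
  {"dx":0,"dy":0,"dz":0.1,"spin":0},
  {"dx":0,"dy":0,"dz":0,"spin":0},
  {"dx":0,"dy":0,"dz":0,"spin":0},
])

```text
time: 7.4
ee_pos: [0.6119, 0.2077, 0.3032]
eef_rot: [0.708, 0.706, 0.001, 0.0]
ft_force: [1.8, 1.0, 1.3]
width: 0.0295
grip_force: 39.9
```

```bash
python3 - <<'E'
from bench import telemetry, imaging
from h import *; import pickle
s=imaging.camera("side"); pickle.dump(s,open("p3.pkl","wb"))
st=telemetry.read_state(); print(st["ee_pos"],st["ft_force"],st["time"])
crop(s,310,160,70,60,8,"pics/p3.png")
E
```

```text
[0.61189647 0.20771186 0.30322774] [2.24033326 1.00059119 1.74042413] 7.45
```

View pics/p3.png

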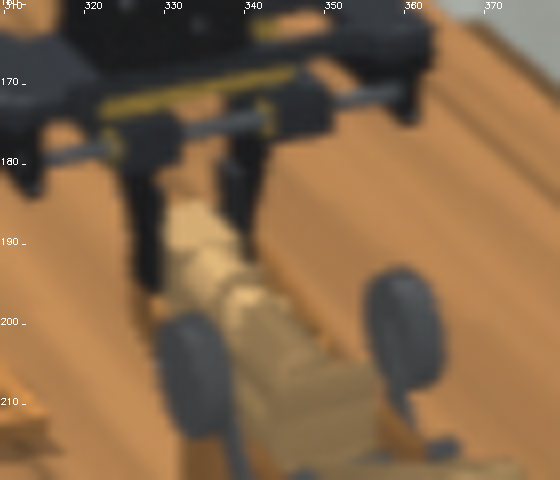

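Seated: the contact force rose by about 3 N and the shank lies in the V at (340,200), head clear beyond it. I'll release, lift and go over to the paddle.

Call:
move_arm([
  {"dx":0,"dy":0,"dz":0,"spin":0},
  {"dx":0,"dy":0,"dz":0,"spin":0},
  {"dx":0,"dy":0,"dz":0,"spin":0},
  {"dx":0,"dy":0,"dz":0,"spin":0},
  {"dx":0,"dy":0,"dz":0,"spin":0},
  {"dx":0,"dy":0,"dz":-1,"spin":0},
  {"dx":0,"dy":0,"dz":-2,"spin":0},
  {"dx":0,"dy":0,"dz":-3,"spin":0},
  {"dx":0,"dy":0,"dz":-3,"spin":0},
  {"dx":0,"dy":0,"dz":0,"spin":0},
], claw=8.7)

```text
time: 8.45
ee_pos: [0.6125, 0.2074, 0.3982]
eef_rot: [0.708, 0.706, 0.004, 0.001]
ft_force: [-0.1, -0.7, 0.3]
width: 0.0864
grip_force: 0.0
```

Call:
move_arm([
  {"dx":-1.5,"dy":0,"dz":0,"spin":0},
  {"dx":-3,"dy":0,"dz":0,"spin":0},
  {"dx":-3,"dy":0,"dz":0,"spin":0},
  {"dx":-3,"dy":0,"dz":0,"spin":0},
  {"dx":-3,"dy":0,"dz":0,"spin":0},
  {"dx":-3,"dy":0,"dz":0,"spin":0},
  {"dx":-3,"dy":0,"dz":0,"spin":0},
  {"dx":-3,"dy":0,"dz":0,"spin":0},
  {"dx":-2,"dy":0,"dz":0,"spin":0},
  {"dx":0,"dy":0,"dz":0,"spin":0},
  {"dx":0,"dy":0,"dz":0,"spin":0},
], claw=0, squeeze=20)

```text
time: 9.55
ee_pos: [0.6107, -0.0381, 0.392]
eef_rot: [0.708, 0.706, -0.0, -0.001]
ft_force: [-1.1, 1.7, -0.5]
width: 0.0069
grip_force: 0.0
```

```bash
python3 - <<'E'
from bench import telemetry, imaging
from h import *; import pickle
s=imaging.camera("side"); t=imaging.camera("top")
st=telemetry.read_state(); print(st["ee_pos"],st["ft_force"],st["time"],st["width"])
m=np.zeros((575,800,3),np.uint8); m[:,:500]=crop(s,300,150,100,115,5); m[:300,500:]=crop(t,290,120,60,60,5)
cv2.imwrite("pics/p4.png",m)
E
```

```text
[ 0.61106695 -0.03639058  0.3921272 ] [-0.17367855  0.36294087  0.11389889] 9.65 0.002415692976112546
```

View pics/p4.png

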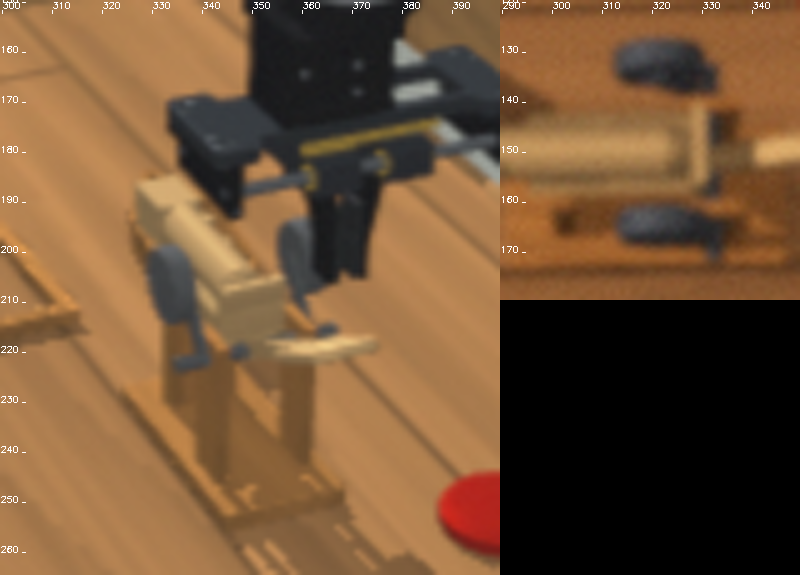

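The blank lies in the trough with its tip at the foot stop (327,150 in the top view), and the closed fingers are over the paddle. I'll press now.

Call:
move_arm([
  {"dx":0,"dy":0,"dz":2,"spin":0},
  {"dx":0,"dy":0,"dz":2,"spin":0},
  {"dx":0,"dy":0,"dz":1,"spin":0},
  {"dx":0,"dy":0,"dz":1,"spin":0},
  {"dx":0,"dy":0,"dz":1,"spin":0},
  {"dx":0,"dy":0,"dz":1,"spin":0},
  {"dx":0,"dy":0,"dz":1,"spin":0},
  {"dx":0,"dy":0,"dz":1,"spin":0},
  {"dx":0,"dy":0,"dz":1,"spin":0},
  {"dx":0,"dy":0,"dz":1,"spin":0},
  {"dx":0,"dy":0,"dz":1,"spin":0},
])

```text
time: 10.75
ee_pos: [0.6112, -0.037, 0.2618]
eef_rot: [0.708, 0.707, 0.0, -0.0]
ft_force: [0.3, 0.7, 1.6]
width: 0.0
grip_force: 0.6
```

Call:
move_arm([
  {"dx":0,"dy":0,"dz":0.7,"spin":0},
  {"dx":0,"dy":0,"dz":0.7,"spin":0},
])

```text
time: 10.95
ee_pos: [0.6111, -0.0373, 0.2479]
eef_rot: [0.708, 0.706, -0.0, -0.0]
ft_force: [0.2, 0.2, 0.4]
width: 0.0004
grip_force: 0.1
```

Call:
move_arm([
  {"dx":0,"dy":0,"dz":0.7,"spin":0},
  {"dx":0,"dy":0,"dz":0.4,"spin":0},
  {"dx":0,"dy":0,"dz":0,"spin":0},
  {"dx":0,"dy":0,"dz":0,"spin":0},
])

```text
time: 11.35
ee_pos: [0.6112, -0.0374, 0.2379]
eef_rot: [0.708, 0.706, 0.0, 0.0]
ft_force: [0.8, 0.2, 0.4]
width: 0.0005
grip_force: 0.0
```

```bash
python3 - <<'E'
from bench import telemetry, imaging
from h import *
s=imaging.camera("side")
st=telemetry.read_state(); print(st["ee_pos"],st["ft_force"],st["time"],st["width"])
crop(s,285,135,120,115,5,"pics/p5.png")
E
```

```text
[ 0.61130965 -0.03741859  0.23804042] [-0.24791618 -0.26633863 -0.10655623] 11.4 0.000538121055177242
```

View pics/p5.png

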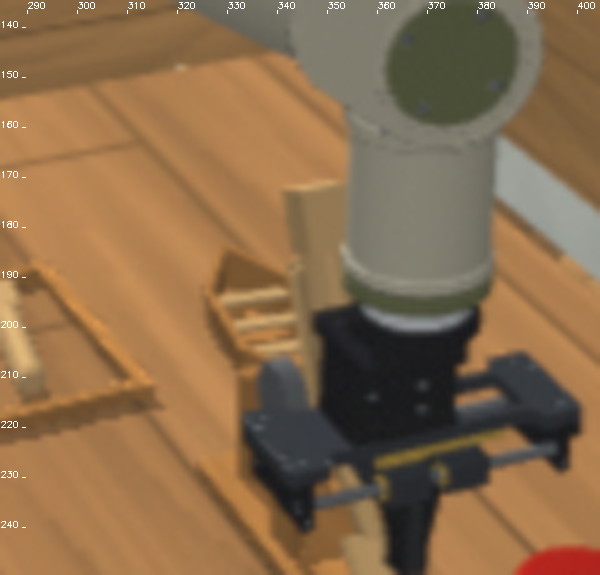

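It snapped over. The blank stands with its head upturned at about (347,175) and the fingers feel no load. I'll lift clear and measure the head by projection.

Call:
move_arm([
  {"dx":0,"dy":0,"dz":-1,"spin":0},
  {"dx":0,"dy":0,"dz":-3,"spin":0},
  {"dx":0,"dy":0,"dz":-4,"spin":0},
  {"dx":0,"dy":0,"dz":-4,"spin":0},
  {"dx":0,"dy":0,"dz":-4,"spin":0},
  {"dx":0,"dy":0,"dz":-4,"spin":0},
  {"dx":0,"dy":0,"dz":-3,"spin":0},
  {"dx":0,"dy":0,"dz":0,"spin":0},
  {"dx":0,"dy":0,"dz":0,"spin":0},
], claw=8.7)

```text
time: 12.3
ee_pos: [0.611, -0.0376, 0.4688]
eef_rot: [0.708, 0.706, 0.001, 0.001]
ft_force: [0.0, 0.4, -1.5]
width: 0.0645
grip_force: 0.0
```

```bash
python3 - <<'E'
from bench import telemetry, imaging
from h import *; import pickle
s=imaging.camera("side"); t=imaging.camera("top"); pickle.dump((t,s),open("p6.pkl","wb"))
st=telemetry.read_state(); print(st["ee_pos"],st["time"],st["width"])
c,n=np.cos(1.2),np.sin(1.2)
def W(a,b,x=.6115): a+=.012;b+=.008; return [x,.071+a*c-b*n,.1+a*n+b*c]
m=np.zeros((600,800,3),np.uint8)
a=crop(s,290,140,100,115,5); b=crop(t,280,110,60,80,5)
for im,cam,x0,y0 in((a,s,290,140),(b,t,280,110)):
    for A in(100,140):
        for B in(.0062,.0362):
            for X in(.5965,.6265):
                u=(proj(cam,W(A/1000,B,X))-[x0,y0]+.5)*5
                cv2.circle(im,tuple(int(k) for k in u),2,(0,0,255),-1)
    print(W(.12,.0212),W(.14,.0362),W(0,.0212))
m[:575,:500]=a; m[:400,500:]=b
cv2.imwrite("pics/p6.png",m)
E
```

```text
[ 0.61091321 -0.03730553  0.46698019] 12.4 0.07242870793757426
[0.6115, np.float64(0.0916156822806779), np.float64(0.23361000577839275)] [0.6115, np.float64(0.08488225108070299), np.float64(0.2576861538148874)] [0.6115, np.float64(0.04813275174347707), np.float64(0.1217653154623256)]
[0.6115, np.float64(0.0916156822806779), np.float64(0.23361000577839275)] [0.6115, np.float64(0.08488225108070299), np.float64(0.2576861538148874)] [0.6115, np.float64(0.04813275174347707), np.float64(0.1217653154623256)]
```

View pics/p6.png

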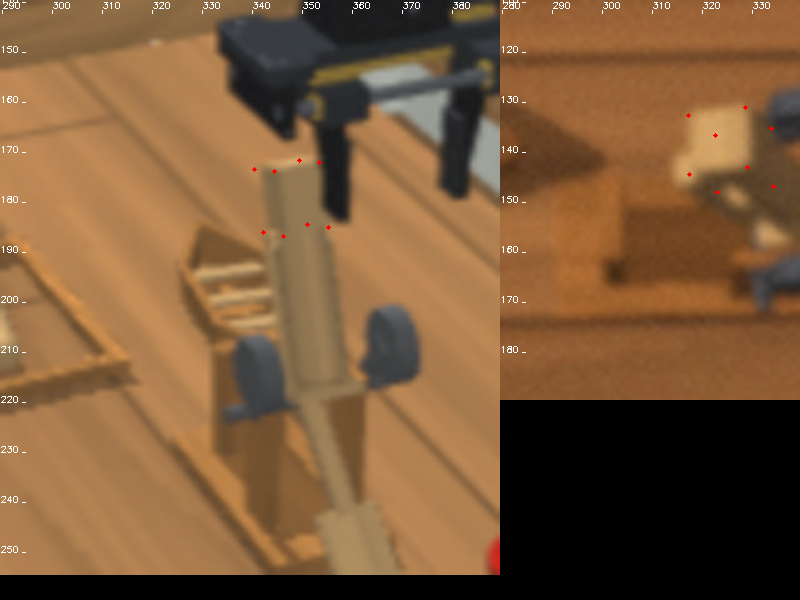

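The head corners in the top view (318–330, 131–144) match my predicted ones within half a pixel, so the head centre is at (0.6115, 0.0916, 0.234). I'll go over it, descend and grip across x.

Call:
move_arm([
  {"dx":1.5,"dy":0,"dz":0,"spin":0},
  {"dx":3,"dy":0,"dz":0,"spin":0},
  {"dx":3,"dy":0,"dz":0,"spin":0},
  {"dx":3,"dy":0,"dz":0,"spin":0},
  {"dx":1.5,"dy":0,"dz":0,"spin":0},
  {"dx":0.9,"dy":0,"dz":0,"spin":0},
  {"dx":0,"dy":0,"dz":0,"spin":0},
  {"dx":0,"dy":0,"dz":2,"spin":0},
  {"dx":0,"dy":0,"dz":2.5,"spin":0},
  {"dx":0,"dy":0,"dz":2,"spin":0},
  {"dx":0,"dy":0,"dz":0.2,"spin":0},
  {"dx":0,"dy":0,"dz":0,"spin":0},
], claw=8.7)

```text
time: 13.6
ee_pos: [0.6115, 0.0904, 0.4011]
eef_rot: [0.708, 0.706, -0.0, 0.0]
ft_force: [-0.6, -0.3, 0.4]
width: 0.0874
grip_force: 0.0
```

Call:
move_arm([
  {"dx":0,"dy":0,"dz":0,"spin":0},
  {"dx":0,"dy":0,"dz":0,"spin":0},
  {"dx":0,"dy":0,"dz":0,"spin":0},
  {"dx":0,"dy":0,"dz":0,"spin":0},
  {"dx":0,"dy":0,"dz":0,"spin":0},
  {"dx":0,"dy":0,"dz":0,"spin":0},
  {"dx":0,"dy":0,"dz":0,"spin":0},
  {"dx":0,"dy":0,"dz":0,"spin":0},
  {"dx":0,"dy":0,"dz":0,"spin":0},
  {"dx":0,"dy":0,"dz":0,"spin":0},
], claw=1, squeeze=20)

```text
time: 14.6
ee_pos: [0.6115, 0.0916, 0.4008]
eef_rot: [0.708, 0.706, 0.0, 0.0]
ft_force: [0.8, -1.0, -0.9]
width: 0.03
grip_force: 20.0
```

Call:
move_arm([
  {"dx":0,"dy":0,"dz":-0.7,"spin":0},
  {"dx":0,"dy":0,"dz":-1.5,"spin":0},
  {"dx":0,"dy":0,"dz":-2,"spin":0},
  {"dx":0,"dy":0,"dz":-2,"spin":0},
  {"dx":0,"dy":0,"dz":-2,"spin":0},
  {"dx":0,"dy":0,"dz":-2,"spin":0},
  {"dx":0,"dy":0,"dz":-1,"spin":0},
  {"dx":0,"dy":0,"dz":0,"spin":0},
])

```text
time: 15.4
ee_pos: [0.6115, 0.0914, 0.5147]
eef_rot: [0.708, 0.706, 0.001, 0.001]
ft_force: [0.5, 0.3, -0.7]
width: 0.0299
grip_force: 20.0
```

Call:
move_arm([
  {"dx":0,"dy":0,"dz":0,"spin":0},
  {"dx":0,"dy":0,"dz":0,"spin":0},
  {"dx":0,"dy":0,"dz":0,"spin":0},
  {"dx":0,"dy":0,"dz":0,"spin":0},
  {"dx":0,"dy":0,"dz":0,"spin":0},
], squeeze=4)

```text
time: 15.9
ee_pos: [0.6114, 0.0916, 0.5124]
eef_rot: [0.708, 0.706, -0.0, -0.0]
ft_force: [0.4, -0.7, -1.1]
width: 0.0298
grip_force: 4.0
```

```bash
cat > tilt.py <<'E'
from bench import telemetry, imaging
from h import *; import pickle
def look(th=None):
    s=imaging.camera("side"); st=telemetry.read_state(); p=st["ee_pos"]
    pickle.dump((s,st),open("last.pkl","wb"))
    print(p.round(4),st["ft_force"].round(1),st["time"],st["width"],st["grip_force"])
    # pale wood region below the fingertips: outline ends against predicted tips for tilts
    hsv=cv2.cvtColor(s["img"],cv2.COLOR_RGB2HSV)
    for d in range(-10,31,5):
        a=np.radians(d); g=p-[0,0,.166]   # head centre ~ 2 mm below grasp
        ax=np.array([0,-np.sin(a),-np.cos(a)])
        u0,u1,u2=(proj(s,g+ax*k) for k in(.02,.07,.12))
        print(d,u0.round(1),u2.round(1))
    return s,p
E
python3 - <<'E'
from tilt import *
s,p=look()
u=proj(s,p-[0,0,.22]).astype(int); print(u)
h=cv2.cvtColor(s["img"],cv2.COLOR_RGB2HSV)
for v in range(u[1]-6,u[1]+34,4): print(v,"S",u[0]-22,h[v,u[0]-22:u[0]+26:2,1].tolist())
E
```

```text
[0.6114 0.0916 0.5126] [-0.   0.1 -0.2] 15.95 0.030137391583154836 3.9977172527460425
-10 [347.8 150.6] [344.9 177.9]
-5 [348.  150.9] [346.3 179.6]
0 [348.3 151.2] [347.7 181.2]
5 [348.5 151.3] [349.2 182.5]
10 [348.8 151.5] [350.6 183.5]
15 [349.  151.6] [352.1 184.2]
20 [349.3 151.6] [353.6 184.7]
25 [349.5 151.6] [355.  184.8]
30 [349.8 151.6] [356.4 184.7]
[348 161]
155 S 326 [138, 140, 140, 140, 140, 140, 139, 140, 140, 139, 121, 111, 114, 111, 110, 130, 76, 12, 14, 11, 12, 10, 12, 13]
159 S 326 [139, 141, 139, 139, 139, 140, 139, 140, 140, 139, 131, 110, 110, 113, 112, 122, 140, 138, 100, 16, 10, 10, 11, 11]
163 S 326 [139, 140, 140, 140, 139, 139, 137, 139, 139, 140, 135, 112, 112, 112, 111, 112, 137, 139, 140, 141, 131, 116, 95, 19]
167 S 326 [138, 140, 139, 138, 139, 139, 138, 139, 139, 139, 138, 116, 111, 112, 112, 110, 133, 136, 139, 141, 139, 140, 141, 137]
171 S 326 [139, 139, 137, 137, 139, 139, 140, 141, 141, 140, 138, 123, 109, 110, 112, 110, 128, 140, 142, 139, 138, 140, 139, 141]
175 S 326 [137, 139, 139, 139, 137, 136, 137, 140, 141, 141, 140, 133, 113, 110, 113, 112, 115, 138, 138, 140, 142, 138, 138, 140]
179 S 326 [141, 137, 138, 139, 139, 140, 137, 137, 136, 140, 141, 140, 115, 111, 111, 110, 112, 136, 139, 141, 141, 140, 141, 140]
183 S 326 [139, 140, 141, 136, 138, 139, 139, 139, 140, 139, 137, 138, 121, 110, 111, 110, 113, 138, 140, 140, 138, 138, 138, 138]
187 S 326 [143, 153, 152, 150, 150, 152, 144, 139, 132, 116, 115, 118, 127, 123, 120, 132, 139, 140, 139, 139, 140, 140, 139, 138]
191 S 326 [147, 153, 148, 148, 150, 153, 150, 145, 143, 110, 107, 110, 113, 110, 111, 122, 138, 141, 142, 141, 139, 140, 140, 139]
```

The grip is good, but the blank still leans about 20° in the pads, tip towards -y. I'll carry it to hole 4, put the tip in the mouth, then swing it upright against the hole wall with a light grip.

Call:
move_arm([
  {"dx":-1,"dy":-0.1,"dz":0,"spin":0},
  {"dx":-2.5,"dy":-0.3,"dz":0,"spin":0},
  {"dx":-3.6,"dy":-0.4,"dz":0,"spin":0},
  {"dx":-4,"dy":-0.5,"dz":0,"spin":0},
  {"dx":-4,"dy":-0.5,"dz":0,"spin":0},
  {"dx":-4,"dy":-0.5,"dz":0,"spin":0},
  {"dx":-4,"dy":-0.5,"dz":0,"spin":0},
  {"dx":-4,"dy":-0.5,"dz":0,"spin":0},
  {"dx":-4,"dy":-0.3,"dz":0,"spin":0},
  {"dx":-3,"dy":-0.3,"dz":0,"spin":0},
  {"dx":-2,"dy":-0.1,"dz":0,"spin":0},
  {"dx":-0.3,"dy":0,"dz":0,"spin":0},
], squeeze=15)

```text
time: 17.15
ee_pos: [0.569, -0.276, 0.5128]
eef_rot: [0.71, 0.705, -0.001, 0.0]
ft_force: [-0.5, 0.3, -1.7]
width: 0.0299
grip_force: 15.0
```

Call:
move_arm([
  {"dx":0,"dy":0,"dz":1,"spin":0},
  {"dx":0,"dy":0,"dz":3,"spin":0},
  {"dx":0,"dy":0,"dz":4,"spin":0},
  {"dx":0,"dy":0,"dz":3,"spin":0},
  {"dx":0,"dy":0,"dz":2,"spin":0},
  {"dx":0,"dy":0,"dz":0.7,"spin":0},
  {"dx":0,"dy":0,"dz":0,"spin":0},
  {"dx":0,"dy":0,"dz":0,"spin":0},
  {"dx":0,"dy":0,"dz":0,"spin":0},
])

```text
time: 18.05
ee_pos: [0.571, -0.2723, 0.3771]
eef_rot: [0.708, 0.707, 0.001, 0.001]
ft_force: [0.9, -0.1, -1.2]
width: 0.0297
grip_force: 15.0
```

```bash
python3 - <<'E'
from bench import telemetry, imaging
from h import *; import pickle
s=imaging.camera("side"); t=imaging.camera("top"); st=telemetry.read_state(); p=st["ee_pos"]; pickle.dump((t,s,st),open("p7.pkl","wb"))
print(p.round(4),st["eef_rot"].round(4),st["time"],st["ft_force"].round(1))
tip=p+[0,-.043,-.279]; print("tip",tip.round(4),proj(s,tip),"hole",proj(s,[.5702,-.3147,.06]),"head c",proj(s,p-[0,0,.167]))
h=cv2.cvtColor(s["img"],cv2.COLOR_RGB2HSV); u=proj(s,tip).astype(int)
# blank side outline: V and S rows
for v in range(u[1]-36,u[1]+24,4): print(v,u[0]-20,[f"{a}/{b}" for a,b in h[v,u[0]-20:u[0]+34:3,1:].tolist()])
E
```

```text
[ 0.5709 -0.2724  0.3767] [7.078e-01 7.064e-01 4.000e-04 6.000e-04] 18.15 [-0.7 -0.4 -1.1]
tip [ 0.5709 -0.3154  0.0977] [401.0336122  296.53589004] hole [399.64328623 307.95393541] head c [395.29975533 250.89869087]
260 381 ['140/175', '139/185', '140/182', '140/170', '111/129', '111/143', '111/151', '110/139', '179/114', '166/115', '134/120', '136/135', '139/180', '138/166', '138/166', '139/169', '139/187', '140/190']
264 381 ['135/127', '134/129', '139/174', '141/181', '117/137', '111/142', '113/149', '111/142', '136/165', '136/163', '140/166', '140/178', '140/177', '139/182', '138/168', '138/165', '136/165', '146/192']
268 381 ['135/127', '140/166', '141/177', '137/180', '125/147', '111/140', '112/144', '112/146', '129/148', '140/177', '138/183', '135/142', '139/181', '140/173', '140/182', '139/172', '145/158', '154/149']
272 381 ['138/175', '138/178', '136/137', '132/124', '129/142', '111/138', '111/143', '110/150', '117/137', '140/170', '139/174', '140/188', '133/132', '140/182', '139/172', '138/177', '149/145', '154/141']
276 381 ['133/132', '136/135', '141/179', '141/130', '1
[... 1481 characters left out ...]
', '147/116', '142/167', '140/186', '141/183', '139/171', '138/137', '141/128', '150/136', '150/136']
308 381 ['134/76', '142/77', '144/85', '149/116', '148/102', '136/71', '137/78', '138/76', '136/75', '147/113', '149/115', '140/171', '141/186', '140/184', '141/177', '140/184', '139/180', '138/152']
312 381 ['136/73', '138/76', '139/77', '143/98', '148/114', '145/102', '139/81', '136/79', '141/78', '148/112', '149/115', '149/115', '141/173', '140/186', '138/185', '140/179', '140/180', '140/186']
316 381 ['139/99', '138/74', '133/75', '138/76', '143/96', '151/113', '153/110', '147/111', '142/88', '144/85', '142/90', '145/107', '149/115', '142/178', '140/187', '140/187', '138/179', '140/178']
```

The tip is at about (401,297), as predicted, over hole 4 at (400,308). I'll lower it into the mouth.

Call:
move_arm([
  {"dx":0,"dy":0,"dz":1,"spin":0},
  {"dx":0,"dy":0,"dz":1,"spin":0},
  {"dx":0,"dy":0,"dz":0.8,"spin":0},
  {"dx":0,"dy":0,"dz":0.5,"spin":0},
  {"dx":0,"dy":0,"dz":0.4,"spin":0},
  {"dx":0,"dy":0,"dz":0.3,"spin":0},
  {"dx":0,"dy":0,"dz":0,"spin":0},
  {"dx":0,"dy":0,"dz":0,"spin":0},
], squeeze=8)

```text
time: 18.95
ee_pos: [0.5706, -0.2724, 0.3358]
eef_rot: [0.708, 0.706, -0.0, -0.0]
ft_force: [0.2, -0.9, -1.0]
width: 0.0304
grip_force: 8.0
```

Call:
move_arm([
  {"dx":0,"dy":0,"dz":0.3,"spin":0},
  {"dx":-0.4,"dy":0,"dz":0,"spin":0},
  {"dx":-0.4,"dy":0,"dz":-0.1,"spin":0},
  {"dx":-0.5,"dy":0,"dz":-0.1,"spin":0},
  {"dx":-0.5,"dy":0,"dz":-0.1,"spin":0},
  {"dx":-0.5,"dy":0,"dz":0,"spin":0},
  {"dx":0,"dy":0,"dz":0,"spin":0},
], squeeze=5)

```text
time: 19.65
ee_pos: [0.5704, -0.2964, 0.3358]
eef_rot: [0.708, 0.706, -0.0, 0.0]
ft_force: [-0.1, -0.3, -0.9]
width: 0.0302
grip_force: 5.0
```

```bash
cat > tl.py <<'E'
from bench import telemetry, imaging
from h import *
s=imaging.camera("side"); st=telemetry.read_state(); p=st["ee_pos"]
print(p.round(4),st["time"],st["ft_force"].round(1),st["width"])
h=cv2.cvtColor(s["img"],cv2.COLOR_RGB2HSV)
for d in(-5,0,5,10,15,20):
    a=np.radians(d); q=[proj(s,p+[0,-k*np.sin(a),-.167-k*np.cos(a)]) for k in(.03,.11)]; print(d,q[0].round(1),q[1].round(1))
u=q[0].astype(int)
for v in range(u[1],u[1]+50,3):
    row=h[v,u[0]-18:u[0]+24]; m=np.where((abs(row[:,1].astype(int)-112)<8)&(row[:,2]>115))[0]
    print(v,(m.min()+u[0]-18,m.max()+u[0]-18,len(m)) if len(m) else None)
E
python3 tl.py
```

```text
[ 0.5706 -0.2959  0.3357] 19.7 [ 0.  -0.5 -0.3] 0.029931788750436273
-5 [397.6 278.6] [394.2 301.5]
0 [398.1 279.2] [396.  303.8]
5 [398.6 279.7] [397.9 306. ]
10 [399.2 280.2] [399.8 307.9]
15 [399.7 280.6] [401.8 309.5]
20 [400.2 281. ] [403.7 310.9]
280 (np.int64(395), np.int64(406), 12)
283 (np.int64(395), np.int64(406), 12)
286 (np.int64(395), np.int64(405), 11)
289 (np.int64(395), np.int64(406), 12)
292 (np.int64(395), np.int64(406), 12)
295 (np.int64(395), np.int64(406), 12)
298 (np.int64(396), np.int64(406), 11)
301 (np.int64(396), np.int64(406), 11)
304 (np.int64(396), np.int64(406), 11)
307 (np.int64(396), np.int64(406), 11)
310 (np.int64(396), np.int64(406), 11)
313 None
316 None
319 None
322 None
325 None
328 None
```

It is rotating as intended, and the tilt is now about 10°. Continue.

Call:
move_arm([
  {"dx":-0.5,"dy":0,"dz":-0.1,"spin":0},
  {"dx":-0.5,"dy":0,"dz":0,"spin":0},
  {"dx":-0.5,"dy":0,"dz":0,"spin":0},
  {"dx":-0.4,"dy":0,"dz":0,"spin":0},
  {"dx":0,"dy":0,"dz":0,"spin":0},
  {"dx":0,"dy":0,"dz":0,"spin":0},
])

```text
time: 20.3
ee_pos: [0.5706, -0.3145, 0.3366]
eef_rot: [0.708, 0.706, -0.0, 0.0]
ft_force: [-1.2, -0.3, -0.2]
width: 0.0302
grip_force: 5.0
```

```bash
python3 tl.py
```

```text
[ 0.5706 -0.3144  0.3367] 20.35 [-1.7 -0.4 -0.3] 0.030102417947548463
-5 [401.4 282.5] [397.8 305.5]
0 [401.9 283.1] [399.7 307.9]
5 [402.4 283.7] [401.6 310.1]
10 [403.  284.2] [403.6 312.1]
15 [403.5 284.6] [405.6 313.8]
20 [404.1 284.9] [407.6 315.2]
284 (np.int64(398), np.int64(408), 11)
287 (np.int64(398), np.int64(408), 11)
290 (np.int64(397), np.int64(408), 12)
293 (np.int64(397), np.int64(407), 11)
296 (np.int64(397), np.int64(407), 11)
299 (np.int64(397), np.int64(407), 11)
302 (np.int64(396), np.int64(407), 12)
305 (np.int64(396), np.int64(407), 12)
308 (np.int64(396), np.int64(406), 11)
311 (np.int64(396), np.int64(406), 11)
314 None
317 None
320 None
323 None
326 None
329 None
332 None
```

Nearly upright, at about 2°. Lower gently.

Call:
move_arm([
  {"dx":-0.1,"dy":0,"dz":0.3,"spin":0},
  {"dx":0,"dy":0,"dz":0.3,"spin":0},
  {"dx":0,"dy":0,"dz":0.3,"spin":0},
  {"dx":0,"dy":0,"dz":0.3,"spin":0},
  {"dx":0,"dy":0,"dz":0,"spin":0},
  {"dx":0,"dy":0,"dz":0,"spin":0},
])

```text
time: 20.95
ee_pos: [0.5706, -0.3152, 0.3246]
eef_rot: [0.708, 0.706, 0.0, -0.0]
ft_force: [-1.2, 0.3, -1.0]
width: 0.0299
grip_force: 5.0
```

```bash
python3 tl.py
```

```text
[ 0.5706 -0.3152  0.3246] 21.0 [-0.7  0.5 -0.7] 0.02991490194678999
-5 [401.2 286.5] [397.7 309.3]
0 [401.8 287.1] [399.6 311.7]
5 [402.3 287.7] [401.5 314. ]
10 [402.8 288.2] [403.4 315.9]
15 [403.4 288.7] [405.4 317.6]
20 [403.9 289. ] [407.4 319.1]
288 (np.int64(397), np.int64(408), 12)
291 (np.int64(397), np.int64(408), 12)
294 (np.int64(397), np.int64(407), 11)
297 (np.int64(397), np.int64(407), 11)
300 (np.int64(396), np.int64(407), 12)
303 (np.int64(396), np.int64(407), 12)
306 (np.int64(396), np.int64(407), 12)
309 (np.int64(396), np.int64(406), 11)
312 (np.int64(398), np.int64(405), 8)
315 None
318 None
321 None
324 None
327 None
330 None
333 None
336 None
```

Call:
move_arm([
  {"dx":0,"dy":0,"dz":0.4,"spin":0},
  {"dx":0,"dy":0,"dz":0.5,"spin":0},
  {"dx":0,"dy":0,"dz":0.5,"spin":0},
  {"dx":0,"dy":0,"dz":0.5,"spin":0},
  {"dx":0,"dy":0,"dz":0.5,"spin":0},
  {"dx":0,"dy":0,"dz":0,"spin":0},
  {"dx":0,"dy":0,"dz":0,"spin":0},
])

```text
time: 21.7
ee_pos: [0.5706, -0.3153, 0.3006]
eef_rot: [0.708, 0.706, -0.0, -0.0]
ft_force: [-1.8, 0.1, -1.8]
width: 0.0298
grip_force: 5.0
```

```bash
python3 tl.py
```

```text
[ 0.5706 -0.3153  0.3007] 21.75 [-0.2 -0.  -1. ] 0.030012741748432898
-5 [400.6 294. ] [397.1 316.4]
0 [401.1 294.7] [398.9 318.8]
5 [401.6 295.3] [400.9 321.1]
10 [402.2 295.8] [402.8 323.1]
15 [402.7 296.2] [404.7 324.8]
20 [403.2 296.6] [406.7 326.3]
296 (np.int64(397), np.int64(407), 11)
299 (np.int64(396), np.int64(407), 12)
302 (np.int64(396), np.int64(407), 12)
305 (np.int64(396), np.int64(407), 12)
308 (np.int64(396), np.int64(406), 11)
311 (np.int64(396), np.int64(406), 11)
314 None
317 None
320 None
323 None
326 None
329 None
332 None
335 None
338 None
341 None
344 None
```

No force, and the shank is about 46 mm in. I'll lower another 1 cm, release so it drops the rest, and lift off.

Call:
move_arm([
  {"dx":0,"dy":0,"dz":0.4,"spin":0},
  {"dx":0,"dy":0,"dz":0.4,"spin":0},
  {"dx":0,"dy":0,"dz":0.2,"spin":0},
  {"dx":0,"dy":0,"dz":0,"spin":0},
])

```text
time: 22.15
ee_pos: [0.5706, -0.3152, 0.2903]
eef_rot: [0.708, 0.706, -0.0, -0.0]
ft_force: [-0.9, -0.3, -2.2]
width: 0.0299
grip_force: 5.0
```

Call:
move_arm([
  {"dx":0,"dy":0,"dz":0,"spin":0},
  {"dx":0,"dy":0,"dz":0,"spin":0},
  {"dx":0,"dy":0,"dz":0,"spin":0},
  {"dx":0,"dy":0,"dz":0,"spin":0},
  {"dx":0,"dy":0,"dz":0,"spin":0},
  {"dx":0,"dy":0,"dz":-2,"spin":0},
  {"dx":0,"dy":0,"dz":-3,"spin":0},
  {"dx":0,"dy":0,"dz":-4,"spin":0},
  {"dx":0,"dy":0,"dz":-4,"spin":0},
  {"dx":0,"dy":0,"dz":-3,"spin":0},
  {"dx":0,"dy":0,"dz":0,"spin":0},
  {"dx":0,"dy":0,"dz":0,"spin":0},
], claw=8.7)

```text
time: 23.35
ee_pos: [0.5706, -0.3154, 0.451]
eef_rot: [0.708, 0.706, 0.0, 0.0]
ft_force: [-0.0, 0.4, 0.4]
width: 0.0872
grip_force: 0.0
```

```bash
python3 - <<'E'
from bench import telemetry, imaging
from h import *; import pickle
s=imaging.camera("side"); t=imaging.camera("top"); s0=pickle.load(open("side0.pkl","rb"))["img"]
st=telemetry.read_state(); print(st["ee_pos"].round(4),st["time"],st["width"])
h=cv2.cvtColor(s["img"],cv2.COLOR_RGB2HSV)
for X in([.5702,-.3147,.14],[.5702,-.3147,.10],[.5702,-.3147,.06]): print(X,proj(s,X).round(1))
pale=(abs(h[:,:,1].astype(int)-112)<12)&(h[:,:,2]>110)
for v in range(256,320,3):
    m=np.where(pale[v,380:425])[0]; print(v,(m.min()+380,m.max()+380,len(m)) if len(m) else None)
# bystanders / pen / rocker unchanged?
d=cv2.absdiff(s["img"],s0).max(2)
for n,(x,y,w,k) in dict(pen=(240,190,70,36),lid=(385,243,32,20),funnel=(412,262,38,40),hone=(318,305,35,52),boat=(326,180,24,30)).items(): print(n,(d[y:y+k,x:x+w]>40).sum())
c=cv2.absdiff(s["img"],pickle.load(open("p6.pkl","rb"))[1]["img"]).max(2); print("paddle vs tipped",(c[225:250,345:370]>40).sum())
E
```

```text
[ 0.5706 -0.315   0.4494] 23.45 0.08700982071348676
[0.5702, -0.3147, 0.14] [401.8 283.1]
[0.5702, -0.3147, 0.1] [400.7 295.7]
[0.5702, -0.3147, 0.06] [399.6 308. ]
256 None
259 None
262 None
265 None
268 None
271 None
274 None
277 None
280 (np.int64(401), np.int64(406), 6)
283 (np.int64(395), np.int64(409), 15)
286 (np.int64(395), np.int64(411), 17)
289 (np.int64(395), np.int64(411), 17)
292 (np.int64(395), np.int64(410), 16)
295 (np.int64(395), np.int64(410), 16)
298 (np.int64(397), np.int64(409), 13)
301 (np.int64(396), np.int64(407), 12)
304 (np.int64(396), np.int64(407), 12)
307 (np.int64(395), np.int64(407), 13)
310 (np.int64(395), np.int64(406), 12)
313 (np.int64(400), np.int64(403), 4)
316 None
319 None
pen 0
lid 18
funnel 0
hone 0
boat 166
paddle vs tipped 0
```

The head spans rows 280–298, as it should with the blank fully seated, and the rocker has stayed over. The pen, hone and funnel images are unchanged. The small differences at the boat and lid regions look like the tipped rocker and shadow, since nothing came near either. Handing in.

```bash
python3 -c "
from bench import job; print(job.close_job())"
```

```text
the job is handed in; nothing more can be done
None
```

The loose 30 mm blank was laid in the trough, stood up by tipping the rocker, and dropped fully into hole 4; the rocker is still tipped over and the job was handed in at about 23.5 s.

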